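Put the coil in its holder and clip the unit onto the rail

ROBOT

A 6-joint arm with a two-finger parallel gripper is mounted at the origin on a cart in front of the work surface, level with it; the furniture and walls round the work are solid. World frame = base frame: x ahead of the robot, y to its left, z up, the work surface at z = 0. Lengths are in m, angles in rad, forces in N, time in s.
With the tool pointing down it reaches from about 0.35 to 0.775 m from the base axis. Payload 5.5 kg.
Tool frame: the origin (TCP) lies between the finger pads; the fingertips stand 19 mm ahead of it and the grasp point (between the pads) is the TCP; z points along the fingers, y is the line along which they close (so a half turn about z gives the same grasp; the last joint's range is limited). The gripper opens to 85 mm and grips with 20 to 120 N. Pads are 22 mm wide; open, the fingers measure 114 mm over their backs; the gripper's body (76 mm by 85 mm) begins 54 mm behind the grasp point. The pads swing forward as they close: fully open they stand 13 mm farther back than shut.
Start: joints at [1.192, 0.313, 0.046, 1.304, 0, 1.431], TCP at [0.136, 0.559, 0.25] pointing down, gripper open.
Joint ranges: [-2.76, 2.76], [-0.86, 1.69], [-1.03, 1.26], [-2.2, 2.34], [-1.47, 1.5], [-3.14, 3.14]. Speed limits (rad/s): [2.57, 2.57, 3.14, 3.14, 3.14, 3.14].

INTERFACE

Orientations are given as a unit quaternion [w, x, y, z].
In Python, from workcell import env gives the robot as it stands.
- The arm moves only by the tool carry_out, never from a script. Its argument "increments" is a list that holds one entry, the list of rows, each a list of 6 numbers: the shift along the tool's x, y, z each as a share of 50 cm, from -1 to 1, then the turn, a rotation vector about the tool's x, y, z each as a share of 2 pi rad, from -1 to 1. In form: [[[x, y, z, ax, ay, az], ...]]. A call has 1 to 5 rows; each row is the pose to reach, as a shift and turn from the pose commanded when the call began, along the tool's axes at that moment, turning the shorter way round; what a row does not reach only later rows make up. A row lasts 1/8 s, in which the tool goes at most 62.5 mm and 10.7 degrees, less where a joint would pass 70% of its speed; a pose out of reach is approached as far as the arm can. A call with a number of a shift or a turn outside -1 to 1 is refused whole. A call with a gripper value outside its range is refused whole. "jaw" is the closure, from 0 (fully open) to 1 (shut), set as the call begins (left out, the last holds). The fingers move at their own pace and stop on an object; "squeeze" is the grip in N (left out, the last holds). Time passes only in rows, so rows that repeat a pose let the fingers close. It gives the time, the measured TCP pose, the force, the opening and the grip force at its end, in the units of the state.
- env.get_state(): the state, without advancing time (a new reading comes with each control period).
- env.read_camera(name): name is "scene" or "top" or "wrist"; returns a dict with "frame" (420x560x3 uint8, blue, green, red), "z_map" (420x560 float32, m along the optical axis (not along the pixel's ray), 0 where there is no reading), "intrinsics" (3x3 intrinsics, pixels), "R" (3x3) and "t" (3): a world point X has camera coordinates R X + t; the wrist camera has in their place "T_tool_cam" (4x4, takes a point from camera to tool coordinates, whose origin is the TCP and whose axes are the flange's). Camera axes: x right, y down, z forward; pixel columns grow to the right and rows downward; lengths in m; the calibration is good to about 2 mm. A picture is of the moment at which its call begins: read the wrist's pose just before it.
- env.hand_in(): hands the job in; it is judged then, once.
Trained networks look in the newest picture that a camera, given by its name, has taken for a name from the list of things; names that differ only in an ending like _2 or _b are one class to them, and where a whole thing is asked for, a point or a joint stands for the part that bears it (a point fixed in the world has none). Each returns a list of dicts, best first, with "score" (0 to 1); they miss things now and then, are a little off and sometimes report something else, mostly with a low value. They report only what shows in the picture. A call takes as long as a camera call. They do not tell look-alikes from the thing itself.
- env.find_in(camera, name): "position" ([x, y, z] in m, in world coordinates, good to about 4 mm: the middle of the surface that is visible of it).
The state is a dict: "clock": time; "joint_pos": joint angles; "qvel": joint speeds; "tau": joint torques, N m; "tcp_pos": TCP position; "orientation": TCP orientation; "wrist_force": force on the tool from outside, world axes, zero at the start; "ft_torque": the same for the moment, N m; "finger_gap": finger opening in m; "grip_force": force on a finger pad.
Only numpy, scipy, OpenCV 4.12 (cv2) and the standard library are available. Lean on these libraries where they do the work, as an engineer would, in place of code of your own. Each camera call takes 0.05 s, during which the arm holds its last target. There are 200 camera calls.

TASK

Take the grey clip-on holder out of the black tray, stand it on the bench and set the loose dark blue coil fully home in the holder's pocket. Then clip holder and coil as one unit onto the metal rail, in the gap between the units already there, with its orange tab on the same side as theirs: the fixed hook goes under the rail's near edge first, then the tab end is pressed down until the orange jaw snaps under the far edge. Let go, and leave the other things on the bench where they lie.

Things in the scene. Friction and masses are not known exactly. Their poses are not given: they have to be found in the camera images.
- coil: The loose dark blue potted coil with black dome and two pins: block 22 x 26 mm (x, y; its mouldings show 23 x 28), 16 mm high, 22 with the dome, 24 g. Stands upright on the bench; origin at the centre of its underside, z up. Grip it across x (22 mm). Sits in the pocket with its 26 mm side (y) along the holder's length, either way round.
- holder: Loose grey clip-on holder with an orange tab, 62 (x) x 30 (y) x 24 mm, 0.11 kg. Origin under its centre on the plane it stands on; x points along its length to the tab end, z up. Starts level, crosswise in the tray on its 3 mm floor. Flat end faces at x = +-31 mm (z 7.3 to 24 mm), side faces at y = +-15 mm. Pocket on top, fixed hook under the -x end, sprung orange jaw under the +x end.
- holder_pocket (a point): Centre of the pocket's floor, 14 mm above the holder's origin, axes as the holder's; the coil's origin lies here when home. The pocket opens upward, 28.4 mm along x by 24.4 mm along y, with bevels at the mouth (2.5 mm in x, 1.8 mm in y). Its side walls end 19 mm, the end blocks (14.2 to 31 mm out in x) 24 mm above the holder's origin.
- holder_hook (a point): Where the rail's near top edge lies once hooked: x = -17.5, z = 7.3 mm in the holder (z 7.3 is the underside that rests on the rail). The slot below is 4.8 mm high, closed by the hook's wall at x = -18.5 mm; its lip (z 0 to 2.5 mm) reaches in to x = -15 mm. Enter with the tab end raised 12 to 16 degrees, from about 8 mm short of the edge, then slide under and lower the tab end.
- holder_tab (a point): On the orange tab: 30 mm along the holder's +x and 3 mm above its origin. The jaw end; an orange marker strip lies on top of the same end.
- holder_jaw (a joint): Travel of the holder's orange sprung jaw, m: 0 = in (at rest, or snapped under the rail), to 0.0045 = pushed out along the holder's +x. Spring 1.2 N at 0, 2.5 N at full travel. Its lip reaches in to x = 15 mm (top at z = 4.1 mm, underside bevelled 45 degrees); pressing the tab end down with some 5 to 15 N makes the rail's far edge push it out 3 mm, then it snaps back.
- rail_plate: Fixed grey metal plate, 110 (x) x 180 (y) x 3 mm, on the bench; origin at the centre of its underside, x across the rail, roughly away from the robot, y along the rail. The 35 mm rail has 2.3 mm flanges with edges at x = +-17.5 mm, tops at z = 18 mm, open below and outside x = +-12.5 mm. Three fixed units like the one to be made sit at y = 51, 17, -51 mm, tabs at +x, tops at z = 47 mm.
- rail_gap (a point): Middle of the free place on the rail: rail_plate x = 0, y = -17, z = 18 mm (top of the flanges), axes as the plate's. The free place is 38 mm wide along y. A clipped-on holder has its origin at z = -7.3 mm here, i.e. 10.7 mm above the bench, and its x along the plate's x.
- holder_tray: Fixed black tray, 166 (x) x 78 (y) x 34 mm outside, walls and floor 3 mm; origin at the centre of its underside. The holder stands crosswise in it: its ends are close to the long walls, its sides are free.
- clamp_jig: Fixed white clamp jig at the right of the bench: plate 170 (x) x 130 (y) x 15 mm, lever to 122 mm high; all within 105 mm in x and 65 mm in y of its origin (at the bench).
- loupe: Bystander: black loupe, 38 mm across, 35 mm high, standing; origin at the centre of its underside.
- data_key: Bystander: blue data key, 68 (x) x 18 (y) x 9 mm, lying; origin under its middle.
- ink_pad: Bystander: red and black ink pad, 48 (x) x 72 (y) x 18 mm; origin at the centre of its underside.
- pin_gauge: Bystander: bare metal gauge block, 30 (x) x 83 (y) x 12 mm; origin under its middle.
- tweezers: Bystander: steel tweezers, 16 (x) x 126 (y) x 10 mm; origin under the middle.
- red_driver: Bystander: screwdriver with red handle, 29 (x) x 166 (y) x 25 mm; origin under the middle.
Things that resemble listed ones, but are neither listed nor needed, are in the scene too. Of the things that look like the coil, the larger one is meant.

How it is judged:
On the way, in this order (a step that is already met when the one before it is completed fails the run):
1. the coil is fully home in the holder's pocket while the holder stands on the bench (not on the tray's floor), at least 60 mm from its place on the rail (horizontal distance between coil and holder_pocket below 0.0035 m and z of coil in the frame of holder_pocket between -0.002 and 0.002 m and angle between the z axis of coil and the z axis of holder, either way round below 0.08 rad and horizontal distance between holder and rail_gap above 0.06 m and height (world z) of holder between -0.002 and 0.002 m), for 0.2 s.
2. holder and coil are lifted together, the coil still home (horizontal distance between coil and holder_pocket below 0.0035 m and z of coil in the frame of holder_pocket between -0.002 and 0.002 m and angle between the z axis of coil and the z axis of holder, either way round below 0.08 rad and height (world z) of holder above 0.03 m), for 0.1 s.
At the end, for the whole second after the job is handed in: the coil is home in the pocket (3.5 mm sideways, 2 mm in height, 0.08 rad); the holder is clipped on in the free place (3 mm across, 7 mm along the rail, origin 5.8 to 9 mm below the rail's top, level to 0.05 rad), tab on the +x side, jaw in to under 1.5 mm; both at rest (horizontal distance between coil and holder_pocket below 0.0035 m and z of coil in the frame of holder_pocket between -0.002 and 0.002 m and angle between the z axis of coil and the z axis of holder, either way round below 0.08 rad and x of holder in the frame of rail_gap between -0.003 and 0.003 m and y of holder in the frame of rail_gap between -0.007 and 0.007 m and z of holder in the frame of rail_gap between -0.009 and -0.0058 m and angle between the z axis of holder and the z axis of rail_plate, either way round below 0.05 rad and x of holder_tab in the frame of rail_gap above 0.02 m and value of joint holder_jaw below 0.0015 m and linear speed of each of holder, coil below 0.02 m/s); the robot touches nothing.
It fails at once if a bystander is pushed more than 25 mm from where it was: loupe, data_key, ink_pad, pin_gauge, tweezers, red_driver (distance of any of loupe, data_key, ink_pad, pin_gauge, tweezers, red_driver from where it was at the start of the episode above 0.025 m).
It also fails if it takes over 72 s, if anything falls off the work surface, if the arm or the gripper's body presses on something with over 40 N, if the wrist force passes 120 N, or if a joint passes its speed limit or range.

## Working session

There is one attempt and no reset: what is moved stays moved. The work goes in short steps, Python scripts to look and compute and a tool call to move; the robot and the scene stay as the last step left them, time stands still between calls to the robot, and variables do not carry over. Pictures are saved under pics/ and viewed, at most 10 in all, crops included, and the job is handed in when it is done.

Besides the shell and the picture viewer there is one more tool, called by a JSON object that holds its "api" and its "payload", one argument or row to a line. carry_out: Moves the arm, as the interface text tells. Its arguments: {"type":"object","properties":{"increments":{"type":"array","items":{"type":"array","items":{"type":"array","items":{"type":"number","minimum":-1,"maximum":1}}}},"jaw":{"type":"number"},"squeeze":{"type":"number"}},"required":["increments"]}

```bash
mkdir -p pics; ls
cat > h.py <<'E'
import numpy as np, cv2
from workcell import env
from scipy.spatial.transform import Rotation as Ro
def Rt(s=None):
    s=s or env.get_state(); q=s['orientation']; return Ro.from_quat([q[1],q[2],q[3],q[0]]).as_matrix(), np.array(s['tcp_pos'])
def cloud(name):
    if name=='wrist': R,p=Rt()
    c=env.read_camera(name); z=c['z_map'].astype(float); K=np.array(c['intrinsics'])
    v,u=np.mgrid[:z.shape[0],:z.shape[1]]
    P=np.stack([(u-K[0,2])/K[0,0]*z,(v-K[1,2])/K[1,1]*z,z],-1)
    if name=='wrist':
        T=np.array(c['T_tool_cam']); P=P@T[:3,:3].T+T[:3,3]; P=P@R.T+p
    else: P=(P-np.array(c['t']).ravel())@np.array(c['R'])
    P[z==0]=np.nan
    return c['frame'],P
def rel(target,Rg=None,s=None):
    """row numbers for a world target"""
    R,p=Rt(s); d=R.T@(np.array(target)-p)/0.5
    a=np.zeros(3) if Rg is None else Ro.from_matrix(R.T@Rg).as_rotvec()/(2*np.pi)
    return np.round(np.r_[d,a],4).tolist()
E
python3 - <<'E'
from h import *
s=env.get_state(); print({k:np.round(v,3).tolist() for k,v in s.items()})
for n in ['scene','top']:
    f,P=cloud(n); cv2.imwrite(f'pics/{n}0.png',f); np.save(f'pics/{n}0.npy',P)
    for t in ['coil','holder','rail_plate','holder_tray','holder_tab']:
        print(n,t,[(round(d['score'],2),np.round(d['position'],3).tolist()) for d in env.find_in(n,t)][:4])
E
```

```text
pics
{'clock': 0.0, 'joint_pos': [1.192, 0.314, 0.045, 1.304, -0.0, 1.431], 'qvel': [-0.0, 0.001, 0.0, 0.001, 0.001, -0.001], 'tau': [0.0, -48.063, 29.853, 0.019, -0.0, -0.0], 'tcp_pos': [0.136, 0.558, 0.249], 'orientation': [-0.0, 0.119, 0.993, -0.001], 'wrist_force': [-0.283, -0.533, -0.608], 'ft_torque': [0.032, 0.001, -0.068], 'grip_force': 0.0, 'finger_gap': 0.086}
scene coil [(0.53, [0.438, -0.08, 0.016])]
scene holder [(0.92, [0.543, 0.404, 0.019])]
scene rail_plate [(0.85, [0.603, 0.156, 0.016])]
scene holder_tray [(0.8, [0.518, 0.394, 0.02])]
scene holder_tab [(0.79, [0.537, 0.401, 0.021])]
top coil []
top holder [(0.85, [0.546, 0.395, 0.024])]
top rail_plate [(0.89, [0.62, 0.158, 0.003])]
top holder_tray [(0.88, [0.516, 0.395, 0.0])]
top holder_tab [(0.67, [0.542, 0.397, 0.021])]
```

View pics/top0.png

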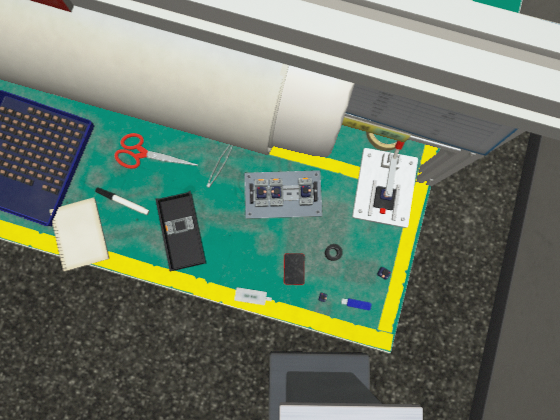

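View pics/scene0.png

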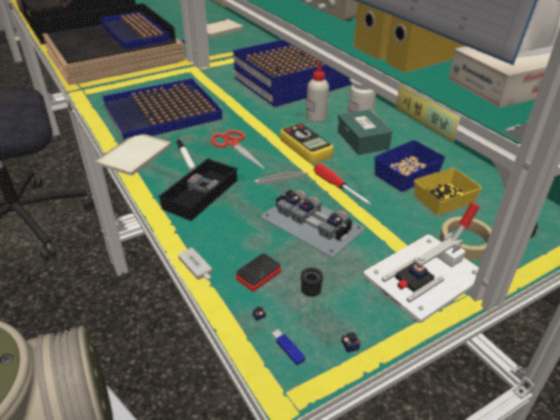

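The top view shows the tray with the holder at about (180,226), and the rail plate at (283,193) with its gap near (291,190). There are two small coil candidates, at (323,297) and (383,272). In the scene view those candidates are at (259,313) and (350,341), and the second looks larger.

Run:
```python
from h import *
for n,b in [('top',[(323,297),(383,272)]),('scene',[(259,313),(350,341)])]:
    P=np.load(f'pics/{n}0.npy')
    for u,v in b:
        q=P[v-16:v+17,u-16:u+17].reshape(-1,3); m=(q[:,2]>0.007)&(q[:,2]<0.04); q=q[m]
        print(n,u,v,m.sum(),q.mean(0).round(3),q.min(0).round(3),q.max(0).round(3))
P=np.load('pics/top0.npy'); 
for u,v in [(200,120),(310,110),(400,60),(180,226),(283,193),(291,190),(390,190),(150,330)]: print(u,v,P[v,u].round(3))
f=cv2.imread('pics/top0.png')[150:320,150:420]; cv2.imwrite('pics/c.png',cv2.resize(f,None,fx=2.9,fy=2.9,interpolation=cv2.INTER_CUBIC))
```

```text
top 323 297 56 [0.385 0.065 0.013] [0.376 0.057 0.007] [0.394 0.074 0.019]
top 383 272 107 [ 0.443 -0.074  0.017] [ 0.43  -0.089  0.008] [ 0.455 -0.06   0.026]
scene 259 313 97 [0.386 0.064 0.012] [0.378 0.056 0.007] [0.398 0.074 0.017]
scene 350 341 229 [ 0.442 -0.077  0.015] [ 0.43  -0.089  0.007] [ 0.454 -0.061  0.024]
200 120 [0.516 0.237 0.824]
310 110 [0.517 0.169 0.841]
400 60 [0.523 0.131 0.896]
180 226 [0.539 0.395 0.019]
283 193 [0.624 0.159 0.007]
291 190 [0.632 0.14  0.005]
390 190 [ 0.626 -0.079  0.061]
150 330 [ 0.227  0.631 -0.752]
```

View pics/c.png

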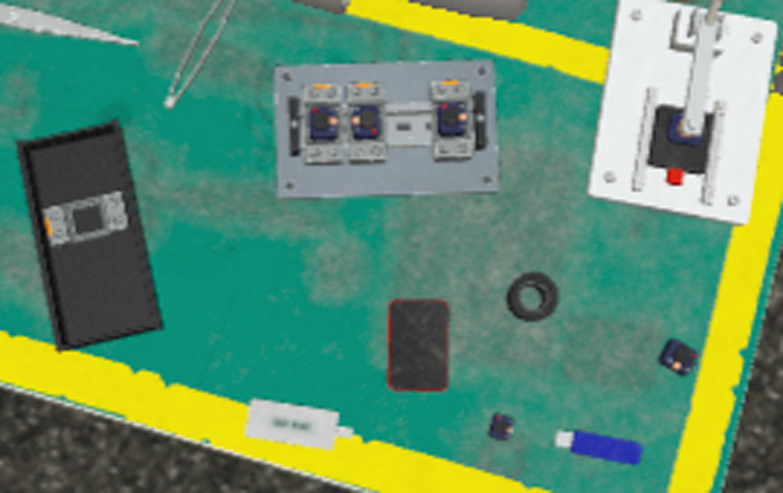

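The larger candidate, and so the coil, is at (0.443,-0.075). The holder's tab points to +y, while the rail units' tabs point to +x. Next I'll look at the holder with the wrist camera.

```bash
cat >> h.py <<'E'
def down(yaw,tilt=0):
    """tool pointing down, tool y at yaw deg"""
    a=np.radians(yaw); y=np.array([np.cos(a),np.sin(a),0]); z=np.array([0,0,-1.]); return np.stack([np.cross(y,z),y,z],1)
E
python3 - <<'E'
from h import *
c=env.read_camera('wrist'); print(np.round(c['T_tool_cam'],3).tolist(), np.round(c['intrinsics'],1).tolist())
print(rel([0.54,0.40,0.24],down(10)))
P=np.load('pics/top0.npy'); 
# tray walls & holder
def rect(lo,hi,x,y,r):
    q=P.reshape(-1,3); m=(q[:,2]>lo)&(q[:,2]<hi)&(np.hypot(q[:,0]-x,q[:,1]-y)<r); return cv2.minAreaRect(q[m][:,:2].astype(np.float32)*1000), m.sum()
print(rect(.025,.04,.516,.394,.12)); print(rect(.015,.032,.542,.397,.03)); print(rect(-.001,.008,.62,.158,.06))
E
```

```text
[[0.0, -0.965, -0.261, 0.065], [1.0, 0.0, -0.0, 0.002], [0.0, -0.261, 0.965, -0.124], [0.0, 0.0, 0.0, 1.0]] [[291.4, 0.0, 278.9], [0.0, 291.4, 207.5], [0.0, 0.0, 1.0]]
[-0.8601, -0.1173, 0.0207, 0.0, -0.0, 0.1842]
(((527.9404907226562, 391.32513427734375), (169.32955932617188, 82.23873138427734), 14.160134315490723), np.int64(646))
(((540.9620361328125, 396.0895690917969), (31.751243591308594, 58.51618957519531), 15.641453742980957), np.int64(321))
(((619.4067993164062, 154.20843505859375), (102.19835662841797, 118.21775817871094), 85.73387145996094), np.int64(955))
```

{"api": "carry_out", "payload": {
  "increments": [
    [[-0.43,-0.06,0.01,0,0,0.085],[-0.86,-0.117,0.02,0,0,0.17],[-0.86,-0.117,0.02,0,0,0.17],[-0.86,-0.117,0.02,0,0,0.17],[-0.86,-0.117,0.02,0,0,0.17]]
  ],
  "jaw": 0.35
}}

```text
clock: 1.27
tcp_pos: [0.4286, 0.4436, 0.2433]
orientation: [-0.0, 0.557, 0.83, 0.0]
wrist_force: [-0.2, 1.0, 0.4]
finger_gap: 0.0557
grip_force: 0.0
```

{"api": "carry_out", "payload": {
  "increments": [
    [[0,0,0,0,0,0],[0,0,0,0,0,0],[0,0,0,0,0,0],[0,0,0,0,0,0]]
  ]
}}

```text
clock: 1.78
tcp_pos: [0.4255, 0.4453, 0.2434]
orientation: [-0.0, 0.554, 0.833, 0.0]
wrist_force: [0.1, 0.2, 0.3]
finger_gap: 0.0555
grip_force: 0.0
```

Run:
```python
from h import *
print(rel([0.54,0.40,0.24],down(15)))
```

```text
[-0.1721, 0.1762, 0.0069, 0.0, -0.0, 0.0215]
```

{"api": "carry_out", "payload": {
  "increments": [
    [[-0.17,0.176,0.007,0,0,0.0215],[-0.17,0.176,0.007,0,0,0.0215],[-0.17,0.176,0.007,0,0,0.0215],[-0.17,0.176,0.007,0,0,0.0215],[-0.17,0.176,0.007,0,0,0.0215]]
  ]
}}

```text
clock: 2.4
tcp_pos: [0.5392, 0.4009, 0.2401]
orientation: [-0.0, 0.609, 0.793, 0.0]
wrist_force: [0.7, 0.2, 0.2]
finger_gap: 0.0557
grip_force: 0.0
```

```bash
cat >> h.py <<'E'
def rect(P,lo,hi,x,y,r):
    q=P.reshape(-1,3); m=(q[:,2]>lo)&(q[:,2]<hi)&(np.hypot(q[:,0]-x,q[:,1]-y)<r); q=q[m]
    (c,s,a)=cv2.minAreaRect(q[:,:2].astype(np.float32)*1000); return np.round(c,1),np.round(s,1),round(a,1),m.sum(),np.percentile(q[:,2],[10,50,90]).round(4)
E
python3 - <<'E'
from h import *
print({k:np.round(v,3).tolist() for k,v in env.get_state().items() if k in('tcp_pos','joint_pos')})
f,P=cloud('wrist'); cv2.imwrite('pics/w1.png',f); np.save('pics/w1.npy',P)
print(rect(P,.02,.032,.542,.397,.036)); print(rect(P,.03,.038,.516,.394,.11)); print(rect(P,.012,.032,.542,.397,.036))
print(env.find_in('wrist','holder'),env.find_in('wrist','holder_tab'))
E
```

```text
{'joint_pos': [0.52, 0.513, 0.322, 1.38, 0.0, 1.829], 'tcp_pos': [0.539, 0.401, 0.24]}
(array([544.3, 397. ]), array([31.4, 61.8]), 14.5, np.int64(875), array([0.0217, 0.0267, 0.028 ]))
(array([531.2, 393.5]), array([169.4,  82.4]), 14.1, np.int64(1735), array([0.0324, 0.0339, 0.0349]))
(array([544.3, 397. ]), array([31.5, 61.8]), 14.5, np.int64(1369), array([0.0168, 0.0248, 0.0277]))
[{'position': [0.5416, 0.4007, 0.0237], 'score': 0.77}, {'position': [0.5219, 0.3885, 0.0039], 'score': 0.66}] []
```

View pics/w1.png

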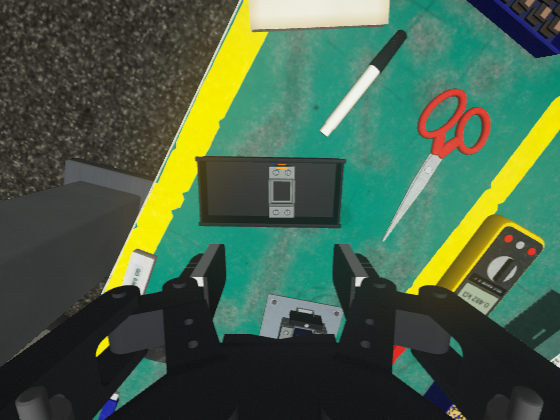

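The wrist view shows the holder crosswise in the tray at about (282,192), with the orange strip at its top end, which is world +y. The measured pose is (0.544,0.397), yaw 104.5°, with its top at 27 mm, matching the expected 3+24.

Run:
```python
from h import *
print(rel([0.544,0.397,0.028],down(14.5)))
```

```text
[-0.0096, 0.0064, 0.4244, 0.0001, -0.0, 0.0013]
```

{"api": "carry_out", "payload": {
  "increments": [
    [[-0.01,0.007,0.1,0,0,0.0013],[-0.01,0.007,0.22,0,0,0.0013],[-0.01,0.007,0.33,0,0,0.0013],[-0.01,0.007,0.4,0,0,0.0013],[-0.01,0.007,0.424,0,0,0.0013]]
  ]
}}

```text
clock: 3.18
tcp_pos: [0.5432, 0.3954, 0.0251]
orientation: [-0.001, 0.613, 0.79, -0.002]
wrist_force: [-0.2, -0.2, 0.9]
finger_gap: 0.0556
grip_force: 0.0
```

{"api": "carry_out", "payload": {
  "increments": [
    [[0,0,0,0,0,0],[0,0,0,0,0,0],[0,0,0,0,0,0],[0,0,0,0,0,0],[0,0,0,0,0,0]]
  ],
  "jaw": 1,
  "squeeze": 40
}}

```text
clock: 3.8
tcp_pos: [0.5463, 0.3965, 0.0292]
orientation: [0.0, 0.613, 0.79, 0.001]
wrist_force: [-0.9, -0.5, 6.5]
finger_gap: 0.0295
grip_force: 40.5
```

{"api": "carry_out", "payload": {
  "increments": [
    [[0,0,-0.1,0,0,0],[0,0,-0.2,0,0,0],[-0.1,-0.1,-0.2,0,0,0],[-0.21,-0.2,-0.2,0,0,0],[-0.21,-0.2,-0.2,0,0,0]]
  ]
}}

```text
clock: 4.42
tcp_pos: [0.4715, 0.2664, 0.1271]
orientation: [-0.001, 0.614, 0.79, -0.002]
wrist_force: [0.8, 0.7, -1.0]
finger_gap: 0.0294
grip_force: 40.1
```

{"api": "carry_out", "payload": {
  "increments": [
    [[0,0,0.08,0,0,0],[0,0,0.15,0,0,0],[0,0,0.19,0,0,0],[0,0,0.19,0,0,0],[0,0,0.19,0,0,0]]
  ]
}}

```text
clock: 5.05
tcp_pos: [0.4752, 0.2696, 0.0334]
orientation: [0.0, 0.613, 0.79, 0.0]
wrist_force: [-0.3, 0.2, -0.8]
finger_gap: 0.0292
grip_force: 40.1
```

{"api": "carry_out", "payload": {
  "increments": [
    [[0,0,0.007,0,0,0],[0,0,0.013,0,0,0],[0,0,0.013,0,0,0],[0,0,0.013,0,0,0]]
  ]
}}

```text
clock: 5.55
tcp_pos: [0.4747, 0.2694, 0.0263]
orientation: [0.0, 0.613, 0.79, 0.0]
wrist_force: [-0.2, -0.0, -0.8]
finger_gap: 0.0291
grip_force: 40.2
```

{"api": "carry_out", "payload": {
  "increments": [
    [[0,0,0,0,0,0],[0,0,0,0,0,0],[0,0,-0.05,0,0,0],[0,0,-0.17,0,0,0],[0,0,-0.29,0,0,0]]
  ],
  "jaw": 0.4
}}

```text
clock: 6.18
tcp_pos: [0.4742, 0.2692, 0.1724]
orientation: [-0.0, 0.613, 0.79, -0.0]
wrist_force: [1.6, 0.9, -0.7]
finger_gap: 0.0513
grip_force: 0.0
```

Run:
```python
from h import *
print(rel([0.443,-0.075,0.22],down(40)),env.get_state()['joint_pos'])
f,P=cloud('wrist'); np.save('pics/w2.npy',P)
print(rect(P,.018,.028,.475,.27,.04),rect(P,.01,.028,.475,.27,.04),rect(P,-.003,.003,.475,.27,.06)[-1])
```

```text
[-0.6512, -0.2316, -0.095, -0.0002, -0.0, -0.0711] [ 3.69018955e-01  2.92324597e-01 -1.77040420e-01  1.10244566e+00
  6.08185213e-05  1.68858971e+00]
(array([475.2, 270.4]), array([31. , 61.7]), 15.2, np.int64(1248), array([0.0195, 0.0238, 0.0249])) (array([475.1, 270.4]), array([31.4, 61.7]), 15.4, np.int64(2029), array([0.0139, 0.0219, 0.0247])) [-0.0008  0.0001  0.001 ]
```

{"api": "carry_out", "payload": {
  "increments": [
    [[-0.12,-0.04,-0.05,0,0,-0.02],[-0.24,-0.08,-0.09,0,0,-0.04],[-0.36,-0.12,-0.09,0,0,-0.06],[-0.48,-0.17,-0.09,0,0,-0.07],[-0.6,-0.21,-0.09,0,0,-0.07]]
  ]
}}

```text
clock: 6.85
tcp_pos: [0.4482, -0.0363, 0.2164]
orientation: [0.001, 0.425, 0.905, 0.0]
wrist_force: [0.9, -0.7, -0.6]
finger_gap: 0.0513
grip_force: 0.0
```

{"api": "carry_out", "payload": {
  "increments": [
    [[-0.03,0.05,0,0,0,0],[-0.03,0.05,0,0,0,0],[-0.03,0.05,0,0,0,0]]
  ]
}}

```text
clock: 7.22
tcp_pos: [0.4768, -0.0298, 0.2158]
orientation: [-0.001, 0.426, 0.905, -0.0]
wrist_force: [-0.6, 0.2, 0.6]
finger_gap: 0.0509
grip_force: 0.0
```

Run:
```python
from h import *
print({k:np.round(v,3).tolist() for k,v in env.get_state().items() if k in('tcp_pos','joint_pos','orientation')})
f,P=cloud('wrist'); np.save('pics/w3.npy',P); cv2.imwrite('pics/w3.png',f)
for lo,hi in [(.004,.026),(.012,.018),(.017,.03)]: print(rect(P,lo,hi,.443,-.075,.03))
print(env.find_in('wrist','coil'))
d=np.hypot(P[...,0]-.443,P[...,1]+.075); v,u=np.where(d<.045)
cr=f[v.min():v.max(),u.min():u.max()]; print(u.min(),v.min()); cv2.imwrite('pics/w3c.png',cv2.resize(cr,None,fx=6,fy=6,interpolation=cv2.INTER_CUBIC))
```

```text
{'joint_pos': [-0.231, 0.141, -0.261, 1.17, 0.0, 0.648], 'tcp_pos': [0.477, -0.03, 0.216], 'orientation': [-0.001, 0.426, 0.905, -0.0]}
(array([445. , -73.8]), array([27.1, 21.7]), 61.5, np.int64(439), array([0.0101, 0.0159, 0.0227]))
(array([445.3, -73.7]), array([24.2, 21.3]), 63.2, np.int64(240), array([0.0141, 0.0155, 0.0169]))
(array([443.4, -73.7]), array([17.4, 17.9]), 56.3, np.int64(162), array([0.0177, 0.0223, 0.0232]))
[{'position': [0.4412, -0.0688, 0.0171], 'score': 0.69}, {'position': [0.3884, 0.0651, 0.0142], 'score': 0.62}]
0 160
```

View pics/w3c.png

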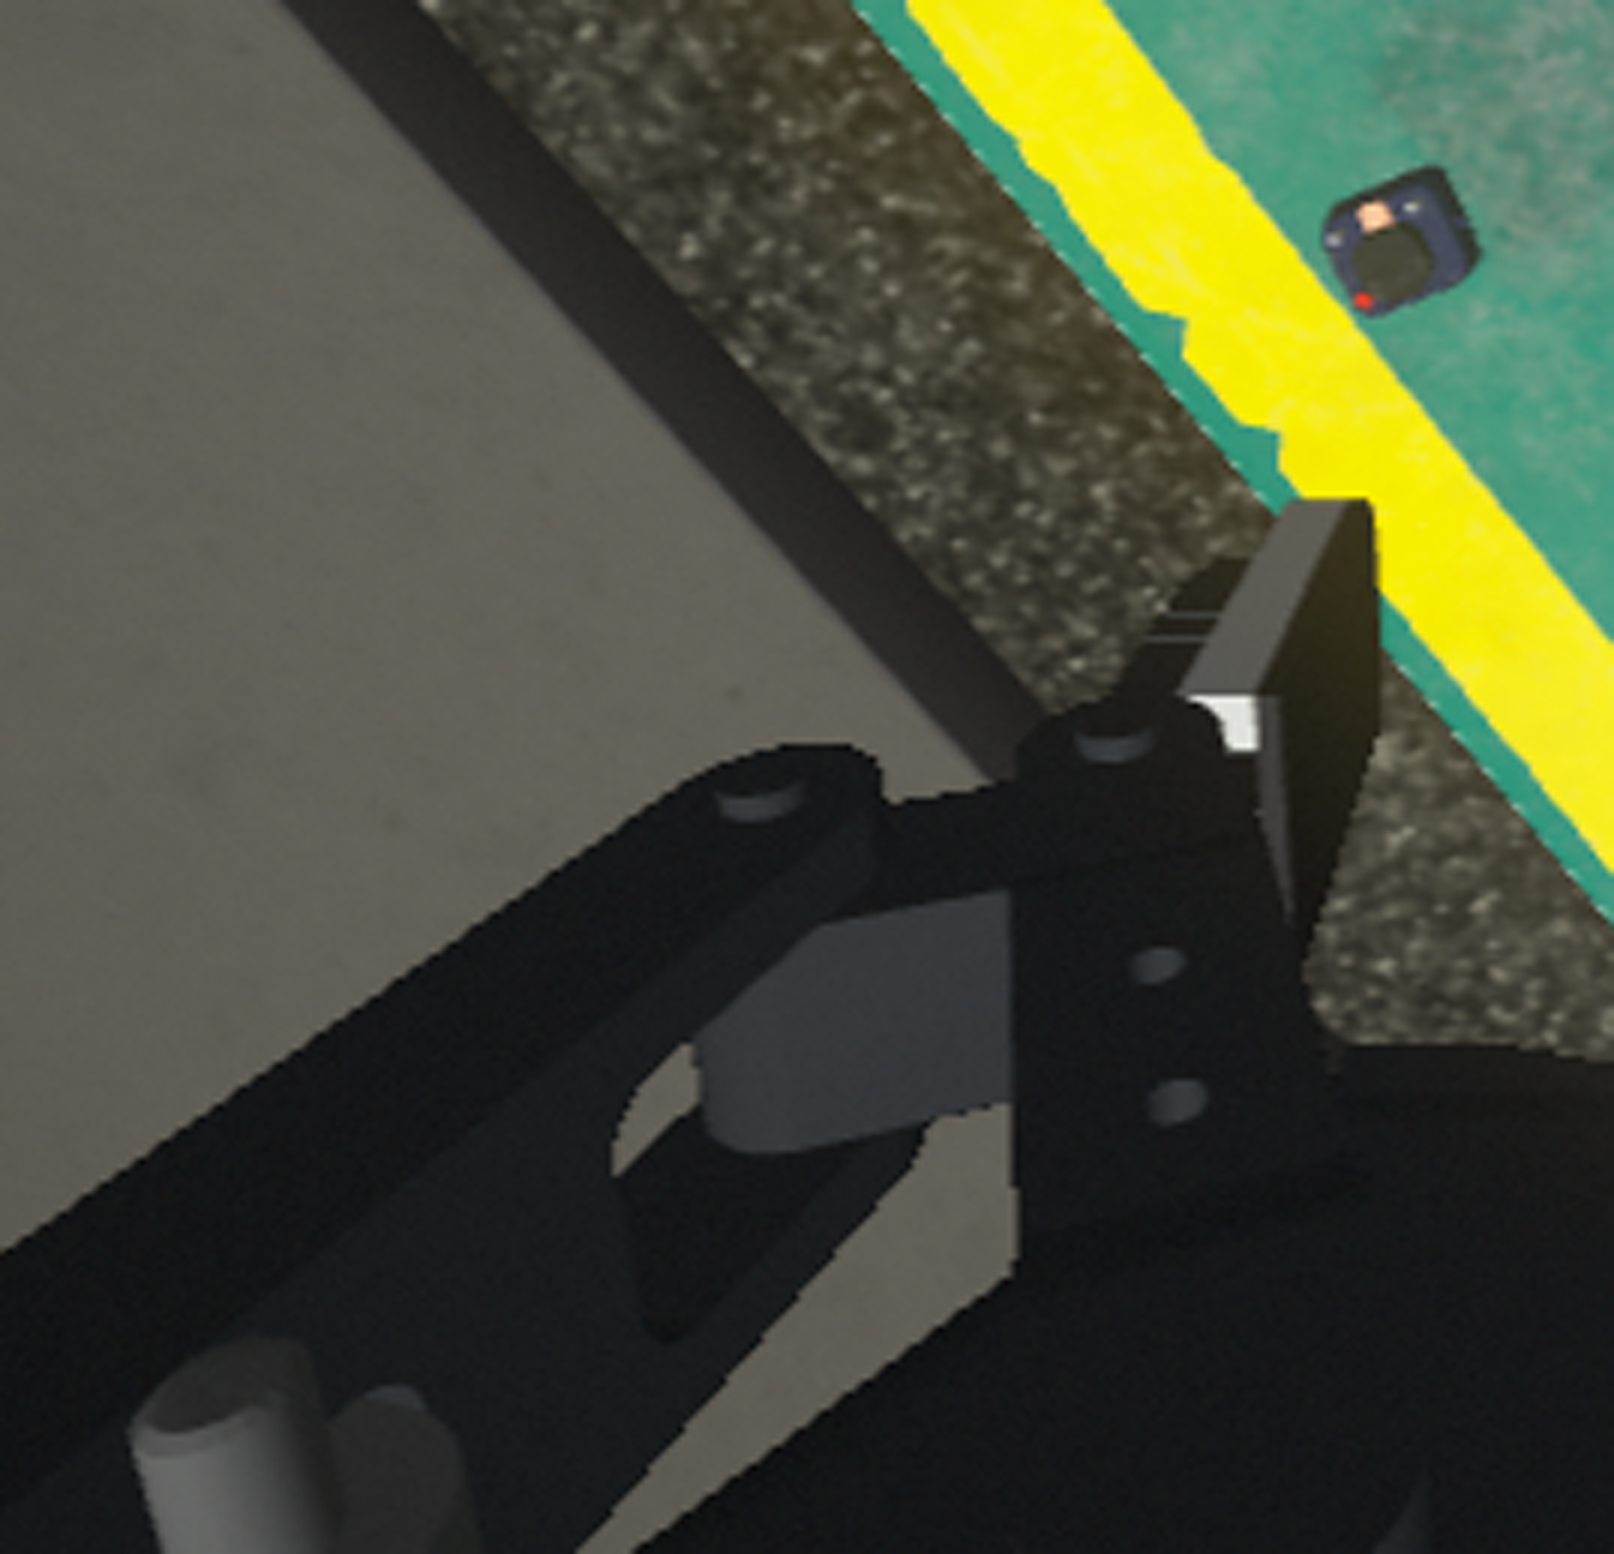

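The crop shows the coil upright near crop pixel (1400,240), its long side running about 21° up from the image's right. That puts coil y at yaw ≈61.5°. I'll turn the tool to -28.5° and go above it.

Run:
```python
from h import *
print(rel([0.444,-0.0745,0.15],down(-28.5)))
```

```text
[-0.0279, -0.1081, 0.1318, -0.0001, -0.0, 0.1894]
```

{"api": "carry_out", "payload": {
  "increments": [
    [[-0.028,-0.108,0.04,0,0,0.03],[-0.028,-0.108,0.08,0,0,0.06],[-0.028,-0.108,0.1,0,0,0.09],[-0.028,-0.108,0.13,0,0,0.12],[-0.028,-0.108,0.13,0,0,0.15]]
  ]
}}

```text
clock: 7.95
tcp_pos: [0.4434, -0.0741, 0.15]
orientation: [-0.001, 0.79, 0.613, -0.001]
wrist_force: [0.3, -0.2, 0.1]
finger_gap: 0.0516
grip_force: 0.0
```

{"api": "carry_out", "payload": {
  "increments": [
    [[0,0,0,0,0,0.03],[0,0,0,0,0,0.045],[0,0,0,0,0,0.045],[0,0,0,0,0,0.045]]
  ]
}}

```text
clock: 8.45
tcp_pos: [0.4446, -0.0748, 0.1512]
orientation: [0.0, 0.867, 0.499, 0.0]
wrist_force: [0.1, 0.5, 0.6]
finger_gap: 0.0518
grip_force: 0.0
```

Run:
```python
from h import *
print({k:np.round(v,3).tolist() for k,v in env.get_state().items() if k in('tcp_pos','joint_pos','orientation')})
f,P=cloud('wrist'); np.save('pics/w4.npy',P); cv2.imwrite('pics/w4.png',f)
for lo,hi in [(.004,.026),(.012,.018),(.0145,.0175),(.017,.03)]: print(rect(P,lo,hi,.443,-.075,.03))
print(rel([0.444,-0.0745,0.0275],down(-28.5)))
```

```text
{'joint_pos': [-0.345, 0.133, -0.437, 1.0, 0.0, 1.752], 'tcp_pos': [0.445, -0.075, 0.151], 'orientation': [0.0, 0.867, 0.499, 0.0]}
(array([445. , -73.4]), array([27.7, 21.7]), 59.5, np.int64(647), array([0.0121, 0.0159, 0.0227]))
(array([445.1, -73.6]), array([24.5, 21.3]), 60.8, np.int64(370), array([0.0142, 0.0154, 0.0169]))
(array([444.9, -73.7]), array([23.9, 21.1]), 60.4, np.int64(300), array([0.0148, 0.0155, 0.0166]))
(array([444.6, -72.3]), array([19.6, 18.9]), 56.1, np.int64(247), array([0.0177, 0.0221, 0.0233]))
[0.0001, -0.0015, 0.2473, 0.0, -0.0, -0.0047]
```

View pics/w4.png

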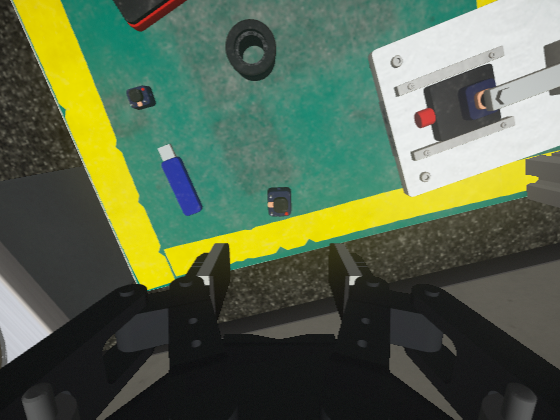

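The coil at (279,202) sits squarely between the fingers, and the jig stays well clear to the right. Now I'll grasp it.

{"api": "carry_out", "payload": {
  "increments": [
    [[0.0025,0,0.08,0,0,0],[0.0025,0,0.16,0,0,0],[0.0025,0,0.22,0,0,0],[0.0025,0,0.248,0,0,0],[0.0025,0,0.248,0,0,0]]
  ]
}}

```text
clock: 9.12
tcp_pos: [0.4448, -0.074, 0.0266]
orientation: [-0.001, 0.867, 0.498, -0.0]
wrist_force: [-0.3, 0.2, 0.2]
finger_gap: 0.0508
grip_force: 0.0
```

{"api": "carry_out", "payload": {
  "increments": [
    [[0,0,0,0,0,0],[0,0,0,0,0,0],[0,0,0,0,0,0],[0,0,0,0,0,0],[0,0,0,0,0,0]]
  ],
  "jaw": 1,
  "squeeze": 25
}}

```text
clock: 9.75
tcp_pos: [0.4465, -0.0746, 0.0284]
orientation: [0.001, 0.867, 0.498, 0.001]
wrist_force: [-0.7, -0.2, 5.6]
finger_gap: 0.0219
grip_force: 25.5
```

{"api": "carry_out", "payload": {
  "increments": [
    [[0,0,-0.05,0,0,0],[0,0,-0.15,0,0,0],[0,0,-0.2,0,0,0],[0,0,-0.2,0,0,0]]
  ]
}}

```text
clock: 10.25
tcp_pos: [0.4471, -0.0748, 0.1294]
orientation: [0.002, 0.867, 0.498, 0.002]
wrist_force: [0.6, 0.3, -0.8]
finger_gap: 0.0219
grip_force: 24.9
```

Run:
```python
from h import *
print(rel([0.475,0.2703,0.15],down(15)))
f,P=cloud('wrist'); R,p=Rt(); Q=(P-p)@R
q=Q[(abs(Q[...,0])<.025)&(abs(Q[...,1])<.010)&(Q[...,2]>0)&(Q[...,2]<.04)]
print(len(q),np.percentile(q,[1,50,99],axis=0).round(4))
h=np.histogram(q[:,2],bins=12); print(h[0],h[1].round(4))
for lo,hi in[(.008,.0125),(.0125,.026)]:
  m=q[(q[:,2]>lo)&(q[:,2]<hi)]; print(lo,len(m), np.percentile(m[:,0],[1,50,99]).round(4) if len(m) else '')
```

```text
[0.6241, -0.3, -0.042, 0.0009, 0.0002, -0.1259]
2011 [[-0.0112 -0.0096  0.0034]
 [ 0.0053  0.0001  0.0109]
 [ 0.013   0.0098  0.0245]]
[440 220  64 188 665 106  64  68  56  43  66  31] [0.0029 0.0048 0.0067 0.0086 0.0106 0.0125 0.0144 0.0163 0.0183 0.0202
 0.0221 0.024  0.0259]
0.008 879 [-0.0115  0.0059  0.012 ]
0.0125 431 [-0.0107  0.0121  0.0136]
```

{"api": "carry_out", "payload": {
  "increments": [
    [[0.11,-0.05,-0.02,0,0,-0.025],[0.22,-0.1,-0.04,0,0,-0.05],[0.33,-0.16,-0.04,0,0,-0.075],[0.44,-0.21,-0.04,0,0,-0.1],[0.54,-0.26,-0.04,0,0,-0.125]]
  ]
}}

```text
clock: 10.92
tcp_pos: [0.4685, 0.2263, 0.1456]
orientation: [-0.001, 0.609, 0.793, -0.001]
wrist_force: [-0.3, -0.6, 0.2]
finger_gap: 0.0218
grip_force: 24.9
```

Run:
```python
from h import *
print(rel([0.475,0.2702,0.10],down(14.5)))
```

```text
[0.0814, 0.0354, 0.0911, -0.0003, 0.0, 0.0014]
```

{"api": "carry_out", "payload": {
  "increments": [
    [[0.078,0.03,0.08,0,0,0.001],[0.078,0.03,0.08,0,0,0.001],[0.078,0.03,0.08,0,0,0.001],[0.078,0.03,0.08,0,0,0.001],[0.078,0.03,0.08,0,0,0.001]]
  ]
}}

```text
clock: 11.55
tcp_pos: [0.4747, 0.2652, 0.1079]
orientation: [0.0, 0.614, 0.789, 0.001]
wrist_force: [0.2, -0.3, 0.7]
finger_gap: 0.0222
grip_force: 24.9
```

```bash
python3 - <<'E'
from h import *
print(rel([0.475,0.2702,0.0415],down(14.5)))
f,P=cloud('wrist'); np.save('pics/w5.npy',P); cv2.imwrite('pics/w5.png',f[130:330,180:380]); R,p=Rt(); print(p,R[:,1])
Q=(P-p)@R; z=P[...,2]
m=(z>.0225)&(z<.0265)&(abs(Q[...,0])<.045)&(abs(Q[...,1])<.025); q=Q[m]
print(m.sum(), cv2.minAreaRect(q[:,:2].astype(np.float32)*1000), np.percentile(q,[1,99],axis=0).round(4).tolist())
E
python3 -c "
import cv2;f=cv2.imread('pics/w5.png');cv2.imwrite('pics/w5.png',cv2.resize(f,None,fx=3,fy=3))"
```

```text
[0.0096, 0.0029, 0.1329, 0.0002, -0.0, -0.0008]
[0.47466542 0.26528992 0.10793599] [0.969313   0.24582513 0.0015234 ]
855 ((11.217866897583008, 1.6771116256713867), (29.833627700805664, 48.86083221435547), 89.92906951904297) [[0.0199, -0.0126, 0.0821], [0.0355, 0.0164, 0.0854]]
```

View pics/w5.png

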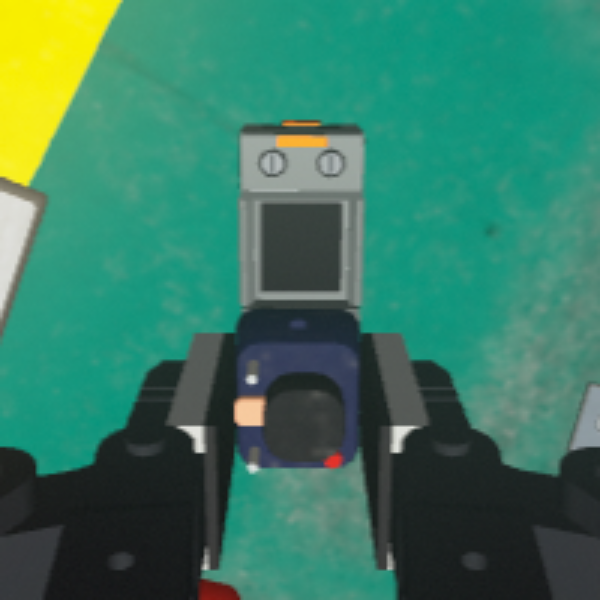

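The picture shows the coil held square at (300,400), with the holder's pocket just ahead at (300,250) and aligned. The correction is about 4.5 mm in tool x and 1.6 mm in y.

{"api": "carry_out", "payload": {
  "increments": [
    [[0.009,0.0032,0.06,0,0,0],[0.009,0.0032,0.1,0,0,0],[0.009,0.0032,0.1,0,0,0],[0.009,0.0032,0.1,0,0,0]]
  ]
}}

```text
clock: 12.1
tcp_pos: [0.4752, 0.2707, 0.0581]
orientation: [0.0, 0.614, 0.79, 0.001]
wrist_force: [-0.1, 0.5, -0.4]
finger_gap: 0.0219
grip_force: 24.9
```

{"api": "carry_out", "payload": {
  "increments": [
    [[0,0,0.01,0,0,0],[0,0,0.02,0,0,0],[0,0,0.028,0,0,0],[0,0,0.033,0,0,0],[0,0,0.033,0,0,0]]
  ]
}}

```text
clock: 12.72
tcp_pos: [0.4745, 0.2708, 0.0423]
orientation: [0.0, 0.613, 0.79, 0.0]
wrist_force: [-5.0, -1.3, 14.2]
finger_gap: 0.0217
grip_force: 26.4
```

{"api": "carry_out", "payload": {
  "increments": [
    [[0,0,0,0,0,0],[0,0,0,0,0,0],[0,0,0,0,0,0],[0,0,-0.06,0,0,0],[0,0,-0.16,0,0,0]]
  ],
  "jaw": 0.55
}}

```text
clock: 13.35
tcp_pos: [0.4728, 0.2701, 0.1193]
orientation: [-0.001, 0.613, 0.79, -0.002]
wrist_force: [0.8, -0.0, -0.2]
finger_gap: 0.0383
grip_force: 0.0
```

Run:
```python
from h import *
f,P=cloud('wrist'); np.save('pics/w6.npy',P); R,p=Rt(); print(p,R[:,1])
f=f[130:330,180:380]; cv2.imwrite('pics/w6.png',cv2.resize(f,None,fx=3,fy=3))
Q=(P-p)@R; z=P[...,2]; n=(abs(Q[...,0])<.045)&(abs(Q[...,1])<.017)
print(np.histogram(z[n],bins=np.arange(.01,.045,.001)))
for lo,hi in [(.0225,.0262),(.028,.032),(.034,.039)]:
  m=(z>lo)&(z<hi)&n; print(m.sum(), np.median(z[m]),cv2.minAreaRect(P[m][:,:2].astype(np.float32)*1000))
```

```text
[0.47687543 0.27176687 0.12733302] [0.96887038 0.24747809 0.0066923 ]
(array([ 18,  13,   6,  26,  36,  41,  51,  73,  99,  84,  56,  77, 157,
       543, 626, 158,  13,  36, 113, 236,  84,  38,  19,  12,  14,  66,
       152,  51,   1,   0,   0,   0,   0,   0]), array([0.01 , 0.011, 0.012, 0.013, 0.014, 0.015, 0.016, 0.017, 0.018,
       0.019, 0.02 , 0.021, 0.022, 0.023, 0.024, 0.025, 0.026, 0.027,
       0.028, 0.029, 0.03 , 0.031, 0.032, 0.033, 0.034, 0.035, 0.036,
       0.037, 0.038, 0.039, 0.04 , 0.041, 0.042, 0.043, 0.044]))
1429 0.02407043245102107 ((475.6568603515625, 270.0752258300781), (29.021034240722656, 62.038330078125), 13.802116394042969)
471 0.029497861322578367 ((475.5174255371094, 270.37060546875), (20.82355308532715, 24.41811180114746), 13.84012508392334)
284 0.03646498907214082 ((475.1806335449219, 270.11761474609375), (15.020025253295898, 17.507654190063477), 13.823999404907227)
```

View pics/w6.png

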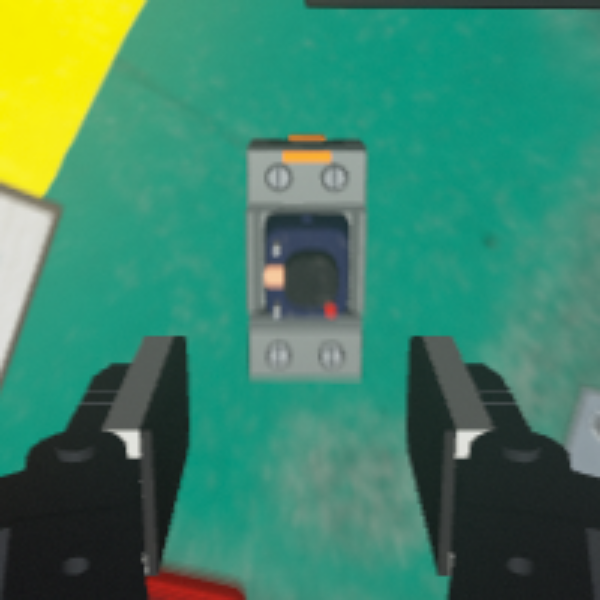

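The picture shows the coil down inside the pocket at (305,265). Heights agree: holder top 24 mm, coil block top 29.5 and dome 36.5, so it is home and level. Next I'll turn 90° to grip the ends.

{"api": "carry_out", "payload": {
  "increments": [
    [[0,0,-0.02,0,0,-0.03],[0,0,-0.02,0,0,-0.06],[0,0,-0.02,0,0,-0.09],[0,0,-0.02,0,0,-0.12],[0,0,-0.02,0,0,-0.15]]
  ],
  "jaw": 0.1
}}

```text
clock: 14.02
tcp_pos: [0.4744, 0.2707, 0.1302]
orientation: [-0.0, 0.187, 0.982, -0.0]
wrist_force: [0.2, 0.1, 0.5]
finger_gap: 0.0771
grip_force: 0.0
```

{"api": "carry_out", "payload": {
  "increments": [
    [[0,0,0,0,0,-0.03],[0,0,0,0,0,-0.06],[0,0,0,0,0,-0.09],[0,0,0,0,0,-0.099],[0,0,0,0,0,-0.099]]
  ]
}}

```text
clock: 14.65
tcp_pos: [0.4744, 0.2707, 0.1303]
orientation: [-0.0, -0.119, 0.993, 0.0]
wrist_force: [0.1, -1.0, 0.4]
finger_gap: 0.0772
grip_force: 0.0
```

Run:
```python
from h import *
print(env.get_state()['finger_gap'],rel([0.4754,0.2702,0.03],down(103.9)))
f,P=cloud('wrist'); R,p=Rt(); print(p,R[:,1])
Q=(P-p)@R; z=P[...,2]
n=(abs(Q[...,0])<.03)&(abs(Q[...,1])<.07)&(abs(Q[...,1])>.025)&(Q[...,2]>-.06)&(Q[...,2]<.04); q=Q[n]
print(np.percentile(q[:,2],[50,90,99,100]), np.percentile(q[q[:,2]>np.percentile(q[:,2],85)],[1,50,99],axis=0).round(4))
n=np.hypot(P[...,0]-.4754,P[...,1]-.2702)<.037
for lo,hi in [(.0225,.0262),(.028,.032),(.034,.039)]:
  m=(z>lo)&(z<hi)&n; print(m.sum(), np.median(z[m]),cv2.minAreaRect(P[m][:,:2].astype(np.float32)*1000))
```

```text
0.07716981559099925 [-0.0017, -0.0015, 0.2005, 0.0, -0.0, -0.0007]
[0.47439866 0.27071951 0.13029209] [-2.35228084e-01  9.71940198e-01  3.11351826e-05]
[-0.04566431 -0.01480937  0.0041596   0.00972781] [[-0.0116 -0.0503 -0.0228]
 [ 0.0057  0.039  -0.0103]
 [ 0.0105  0.0525  0.0082]]
1352 0.024057214835083635 ((475.4996337890625, 269.6840515136719), (30.281190872192383, 61.810943603515625), 13.767016410827637)
433 0.02955624967889975 ((475.3519287109375, 270.0548400878906), (21.267433166503906, 24.10616111755371), 16.431293487548828)
266 0.036452023933803965 ((475.23919677734375, 269.7547912597656), (15.601611137390137, 17.080060958862305), 13.115488052368164)
```

{"api": "carry_out", "payload": {
  "increments": [
    [[-0.0015,-0.0015,0.08,0,0,0],[-0.0015,-0.0015,0.15,0,0,0],[-0.0015,-0.0015,0.19,0,0,0],[-0.0015,-0.0015,0.2175,0,0,0],[-0.0015,-0.0015,0.2175,0,0,0]]
  ]
}}

```text
clock: 15.32
tcp_pos: [0.4748, 0.27, 0.021]
orientation: [-0.001, -0.119, 0.993, -0.0]
wrist_force: [-0.1, -0.1, 0.2]
finger_gap: 0.0769
grip_force: 0.0
```

{"api": "carry_out", "payload": {
  "increments": [
    [[0,0,0,0,0,0],[0,0,0,0,0,0],[0,0,0,0,0,0],[0,0,0,0,0,0]]
  ],
  "jaw": 1,
  "squeeze": 70
}}

```text
clock: 15.82
tcp_pos: [0.4765, 0.2706, 0.0231]
orientation: [0.001, -0.119, 0.993, 0.0]
wrist_force: [0.7, -0.2, 7.2]
finger_gap: 0.06
grip_force: 76.4
```

{"api": "carry_out", "payload": {
  "increments": [
    [[0,0,-0.05,0,0,0],[0,0,-0.12,0,0,0],[0,0,-0.2,0,0,0],[0,0,-0.25,0,0,0],[0,0,-0.25,0,0,0]]
  ]
}}

```text
clock: 16.45
tcp_pos: [0.4767, 0.2707, 0.1488]
orientation: [0.002, -0.119, 0.993, 0.001]
wrist_force: [0.2, -0.2, -2.4]
finger_gap: 0.0601
grip_force: 76.4
```

Run:
```python
from h import *
P0,P1=np.load('pics/top0.npy'),np.load('pics/scene0.npy')
for P in (P0,P1):
    print(rect(P,.0018,.0045,.62,.156,.12), rect(P,.028,.05,.62,.156,.09))
f,P=cloud('wrist'); np.save('pics/w7.npy',P); R,p=Rt(); print(p,R[:,1]); Q=(P-p)@R; z=P[...,2]
n=(abs(Q[...,0])<.03)&(abs(Q[...,1])<.028)&(Q[...,2]>0)
print(np.histogram(Q[n][:,2],bins=np.arange(-.02,.03,.001)))
print(rel([.56,.14,.21],down(88)))
```

```text
(array([615. , 157.1]), array([236.7, 227.7]), 78.5, np.int64(1534), array([0.002 , 0.0029, 0.0041])) (array([622.1, 158.6]), array([ 62.1, 155.4]), 2.5, np.int64(1122), array([0.0307, 0.0348, 0.0426]))
(array([631.1, 148.8]), array([190.9, 178.8]), 71.7, np.int64(636), array([0.0019, 0.0025, 0.0037])) (array([625.4, 160. ]), array([ 65. , 157.9]), 3.4, np.int64(1181), array([0.0298, 0.0334, 0.042 ]))
[0.47566855 0.27035594 0.1470713 ] [-2.36457963e-01  9.71641681e-01  2.73845395e-04]
(array([  0,   0,   0,   0,   0,   0,   0,   0,   0,   0,   0,   0,   0,
         0,   0,   0,   0,   0,   0,   0, 250, 163, 293, 296, 184,  93,
       114, 164,  98,  88,  80,  74,  63,  17,   0,   5,   3,   4,   8,
        24,  21,  10,   0,   0,   0,   0,   0,   0,   0]), array([-2.00000000e-02, -1.90000000e-02, -1.80000000e-02, -1.70000000e-02,
       -1.60000000e-02, -1.50000000e-02, -1.40000000e-02, -1.30000000e-02,
       -1.20000000e-02, -1.10000000e-02, -1.00000000e-02, -9.00000000e-03,
       -8.00000000e-03, -7.00000000e-03, -6.00000000e-03, -5.00000000e-03,
       -4.00000000e-03, -3.00000000e-03, -2.00000000e-03, -1.00000000e-03,
        1.73472348e-17,  1.00000000e-03,  2.00000000e-03,  3.00000000e-03,
        4.00000000e-03,  5.00000000e-03,  6.00000000e-03,  7.00000000e-03,
        8.00000000e-03,  9.00000000e-03,  1.00000000e-02,  1.10000000e-02,
        1.20000000e-02,  1.30000000e-02,  1.40000000e-02,  1.50000000e-02,
        1.60000000e-02,  1.70000000e-02,  1.80000000e-02,  1.90000000e-02,
        2.00000000e-02,  2.10000000e-02,  2.20000000e-02,  2.30000000e-02,
        2.40000000e-02,  2.50000000e-02,  2.60000000e-02,  2.70000000e-02,
        2.80000000e-02,  2.90000000e-02]))
[-0.1024, -0.2932, -0.1258, 0.0001, 0.0002, 0.0435]
```

{"api": "carry_out", "payload": {
  "increments": [
    [[-0.03,-0.07,-0.1,0,0,0],[-0.07,-0.15,-0.18,0,0,0],[-0.11,-0.24,-0.2,0,0,0],[-0.126,-0.278,-0.2,0,0,0],[-0.126,-0.278,-0.2,0,0,0]]
  ]
}}

```text
clock: 17.12
tcp_pos: [0.5692, 0.1488, 0.2443]
orientation: [-0.002, -0.118, 0.993, 0.0]
wrist_force: [-0.7, -0.0, -1.4]
finger_gap: 0.0603
grip_force: 76.8
```

{"api": "carry_out", "payload": {
  "increments": [
    [[0,0,0,0,0,0],[0,0,0,0,0,0]]
  ]
}}

```text
clock: 17.38
tcp_pos: [0.5683, 0.1511, 0.2461]
orientation: [-0.001, -0.12, 0.993, 0.0]
wrist_force: [0.5, 0.4, -0.9]
finger_gap: 0.0602
grip_force: 76.8
```

Run:
```python
from h import *
f,P=cloud('wrist'); np.save('pics/w8.npy',P); cv2.imwrite('pics/w8.png',f); R,p=Rt(); print(p,R[:,1],R[:,2]); Q=(P-p)@R; z=P[...,2]
for s in (1,-1):
    n=(abs(Q[...,0])<.014)&(s*Q[...,1]<.028)&(s*Q[...,1]>.017)&(abs(Q[...,2])<.012); q=Q[n]; print(s,n.sum(),np.median(q,0).round(4))
print(np.histogram(z[(np.hypot(P[...,0]-.622,P[...,1]-.158)<.09)&(Q[...,2]>.1)],bins=np.arange(0,.05,.002)))
for lo,hi in [(.028,.05),(.032,.037)]:
  n=(z>lo)&(z<hi)&(np.hypot(P[...,0]-.622,P[...,1]-.158)<.09)&(Q[...,2]>.1); print(cv2.minAreaRect(P[n][:,:2].astype(np.float32)*1000),n.sum())
```

```text
[0.56853774 0.15106877 0.246394  ] [-2.38058683e-01  9.71250694e-01  3.92143301e-04] [-1.06180605e-03  1.43496348e-04 -9.99999426e-01]
1 1303 [ 0.0006  0.0224 -0.0006]
-1 1292 [ 0.0007 -0.0224 -0.0008]
(array([1609, 2677,  692,   81,    1,   13,   23,   26,   98,  144,   59,
         43,   79,   77,  173,  133,  298,  878,   79,   97,   76,   21,
          8,   43]), array([0.   , 0.002, 0.004, 0.006, 0.008, 0.01 , 0.012, 0.014, 0.016,
       0.018, 0.02 , 0.022, 0.024, 0.026, 0.028, 0.03 , 0.032, 0.034,
       0.036, 0.038, 0.04 , 0.042, 0.044, 0.046, 0.048]))
((604.1987915039062, 153.99346923828125), (47.456092834472656, 161.12254333496094), 17.596654891967773) 1811
((604.2515258789062, 153.82717895507812), (47.456092834472656, 160.77362060546875), 17.596654891967773) 1243
```

View pics/w8.png

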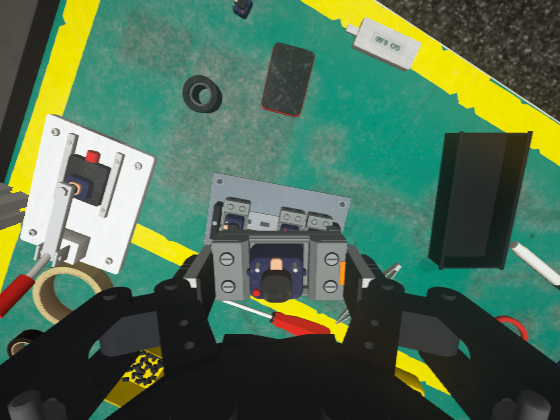

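The picture shows the holder and coil held level with the rail hidden behind the hand. It gives holder top 0.7 mm behind the TCP, so its origin is 23.3 mm ahead. I'll turn to the final yaw and look from the +y side.

{"api": "carry_out", "payload": {
  "increments": [
    [[-0.02,-0.05,0,0,0,0.029],[-0.04,-0.1,0,0,0,0.058],[-0.063,-0.15,0,0,0,0.087],[-0.063,-0.18,0,0,0,0.116],[-0.063,-0.18,0,0,0,0.145]]
  ]
}}

```text
clock: 18.05
tcp_pos: [0.6214, 0.0697, 0.2466]
orientation: [-0.0, 0.333, 0.943, -0.0]
wrist_force: [0.6, -0.6, -2.4]
finger_gap: 0.0606
grip_force: 76.8
```

{"api": "carry_out", "payload": {
  "increments": [
    [[0,0,0,0,0,0.029],[0,0,0,0,0,0.058],[0,0,0,0,0,0.087],[0,0,0,0,0,0.116],[0,0,0,0,0,0.134]]
  ]
}}

```text
clock: 18.68
tcp_pos: [0.621, 0.071, 0.2469]
orientation: [-0.0, 0.688, 0.726, 0.0]
wrist_force: [-0.1, -0.3, -1.5]
finger_gap: 0.0606
grip_force: 76.8
```

{"api": "carry_out", "payload": {
  "increments": [
    [[0,0,0,0,0,0],[0,0,0,0,0,0]]
  ]
}}

```text
clock: 18.92
tcp_pos: [0.6211, 0.0705, 0.2469]
orientation: [-0.0, 0.686, 0.728, 0.0]
wrist_force: [-0.8, -0.3, -2.0]
finger_gap: 0.0604
grip_force: 76.8
```

Run:
```python
from h import *
f,P=cloud('wrist'); np.save('pics/w9.npy',P); cv2.imwrite('pics/w9.png',f); R,p=Rt(); print(p,R[:,1],R[:,2],env.get_state()['joint_pos']); Q=(P-p)@R; z=P[...,2]
nb=(np.hypot(P[...,0]-.622,P[...,1]-.158)<.095)&(Q[...,2]>.1)
for lo,hi in [(.028,.05),(.032,.0365),(.0155,.0195)]:
  n=(z>lo)&(z<hi)&nb; print(np.round(cv2.minAreaRect(P[n][:,:2].astype(np.float32)*1000)[0],1),cv2.minAreaRect(P[n][:,:2].astype(np.float32)*1000)[1:],n.sum(),np.median(z[n]))
```

```text
[0.62120202 0.07039793 0.24684453] [9.98288049e-01 5.84890695e-02 5.96014667e-06] [ 4.61578931e-07  9.40236862e-05 -9.99999996e-01] [-1.55140566e-02  4.14155197e-01  1.83915096e-01  1.34055722e+00
  9.40195321e-05  1.49675980e+00]
[625.4 161.2] ((62.048072814941406, 154.82447814941406), 3.0547149181365967) 5427 0.03477791905979574
[625.4 161.2] ((62.048072814941406, 154.7249298095703), 3.0547149181365967) 3312 0.03449251560732698
[626.  161.1] ((58.22551345825195, 140.29391479492188), 3.350231409072876) 513 0.0181272581362997
```

View pics/w9.png

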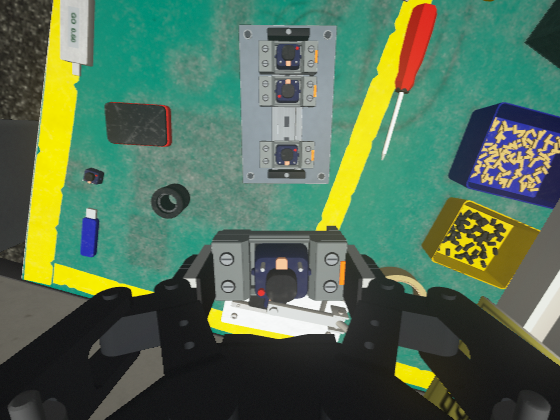

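The view shows the rail plate at (287,105), with units at rows 57, 90 and 155, the gap at (287,123) and all tabs to the right (+x). Now I'll measure the gap edges.

Run:
```python
from h import *
P=np.load('pics/w9.npy'); z=P[...,2]
a=np.radians(3.05); ex=np.array([np.cos(a),np.sin(a)]); ey=np.array([-np.sin(a),np.cos(a)]); c=np.array([.6254,.1612])
U=(P[...,:2]-c)@ex; V=(P[...,:2]-c)@ey
n=(z>.033)&(z<.0365)&(abs(U)<.033)&(abs(U)>.0145)&(abs(V)<.09)
h,e=np.histogram(V[n],bins=np.arange(-.09,.09,.001)); print([(round(x*1000),int(k)) for x,k in zip(e,h)if k>0])
for lo,hi in [(-.072,-.03),(-.002,.0335),(.0335,.07)]:
    m=n&(V>lo)&(V<hi); print(lo,cv2.minAreaRect(np.stack([U[m],V[m]],-1).astype(np.float32)*1000), np.median(z[m]))
m=(z>.0155)&(z<.0195)&(abs(U)<.03)&(V>-.034)&(V<-.002); print('flange',m.sum(),np.median(z[m]),np.percentile(U[m],[1,99]))
h,e=np.histogram(U[m],bins=np.arange(-.03,.03,.001)); print([(round(x*1000),int(k)) for x,k in zip(e,h)if k>0])
```

```text
[(-78, 9), (-77, 9), (-76, 9), (-75, 9), (-74, 12), (-73, 10), (-72, 10), (-71, 4), (-66, 26), (-65, 26), (-64, 19), (-63, 19), (-62, 20), (-61, 18), (-60, 24), (-59, 27), (-58, 27), (-57, 28), (-56, 22), (-55, 21), (-54, 22), (-53, 20), (-52, 24), (-51, 27), (-50, 27), (-49, 26), (-48, 25), (-47, 23), (-46, 20), (-45, 26), (-44, 20), (-43, 21), (-42, 27), (-41, 29), (-40, 27), (-39, 27), (-38, 27), (-37, 11), (1, 13), (2, 24), (3, 25), (4, 26), (5, 28), (6, 29), (7, 25), (8, 28), (9, 24), (10, 28), (11, 26), (12, 25), (13, 29), (14, 29), (15, 27), (16, 28), (17, 25), (18, 26), (19, 27), (20, 27), (21, 28), (22, 27), (23, 27), (24, 27), (25, 25), (26, 23), (27, 31), (28, 27), (29, 31), (30, 26), (31, 25), (35, 7), (36, 32), (37, 25), (38, 30), (39, 33), (40, 34), (41, 30), (42, 25), (43, 28), (44, 34), (45, 34), (46, 27), (47, 29), (48, 30), (49, 28), (50, 31), (51, 30), (52, 29), (53, 26), (54, 32), (55, 29), (56, 29), (57, 32), (58, 33), (59, 31), (60, 29), (61, 34), (62, 34), (63, 30), (64, 33), (65, 16), (69, 6), (70, 14), (71, 13), (72, 16), (73, 13), (74, 13), (75, 15), (76, 14)]
-0.072 ((-0.04659843444824219, -54.12371826171875), (35.01307678222656, 61.97157669067383), 89.2880630493164) 0.03471200447122336
-0.002 ((0.3138713836669922, 16.70637321472168), (61.4781608581543, 29.548852920532227), 0.33566322922706604) 0.034750250773848274
0.0335 ((0.04245758056640625, 52.81816101074219), (34.28084945678711, 61.84858703613281), 89.57313537597656) 0.03467312163264412
flange 360 0.018062902523245827 [-0.0164965   0.01741193]
[(-17, 28), (-16, 29), (-15, 29), (-14, 11), (-13, 17), (-12, 28), (-11, 29), (10, 25), (11, 29), (12, 26), (13, 24), (14, 23), (15, 25), (16, 20), (17, 17)]
```

```bash
cat >> h.py <<'E'
YAW=np.radians(3.1); G=np.array([.6265,.1437,.018]); off=np.array([.0175,-.0007,.0160])
def hp(hx,hz,th):
    """TCP pose for hook point at (hx,hz) m from the near edge, tab end raised th deg"""
    t=np.radians(th); Rz=Ro.from_euler('z',YAW).as_matrix()
    H=Rz@np.array([[np.cos(t),0,-np.sin(t)],[0,1,0],[np.sin(t),0,np.cos(t)]])
    p=G+Rz@np.array([-.0175+hx,0,hz])+H@off
    return p,np.stack([H[:,1],H[:,0],-H[:,2]],1)
def hnow(s=None):
    R,p=Rt(s); H=np.stack([R[:,1],R[:,0],-R[:,2]],1); Rz=Ro.from_euler('z',YAW).as_matrix()
    h=Rz.T@(p-H@off-G)+[.0175,0,0]; L=Rz.T@H
    return 'h mm',(h*1000).round(2).tolist(),'tilt',round(np.degrees(np.arctan2(L[2,0],L[0,0])),2),'yaw',round(np.degrees(np.arctan2(L[1,0],L[0,0])),2),'roll',round(np.degrees(L[2,1]),2)
E
python3 - <<'E'
from h import *
print(hnow()); 
for w in [(-.008,.06,14),(-.008,.06,0)]: print(w,hp(*w)[0].round(4),rel(*hp(*w)))
E
```

```text
('h mm', [-9.26, -72.28, 212.84], 'tilt', np.float64(0.0), 'yaw', np.float64(0.25), 'roll', np.float64(0.01))
(-0.008, 0.06, 14) [0.6142 0.1423 0.0978] [0.1444, -0.0056, 0.2982, -0.0389, -0.0001, 0.0007]
(-0.008, 0.06, 0) [0.6185 0.1426 0.094 ] [0.1444, 0.0031, 0.3057, 0.0, -0.0, 0.0007]
```

{"api": "carry_out", "payload": {
  "increments": [
    [[0.07,-0.003,0.06,-0.015,0,0.0007],[0.144,-0.006,0.14,-0.03,0,0.0007],[0.144,-0.006,0.24,-0.039,0,0.0007],[0.144,-0.006,0.298,-0.039,0,0.0007],[0.144,-0.006,0.298,-0.039,0,0.0007]]
  ]
}}

```text
clock: 19.6
tcp_pos: [0.6114, 0.1417, 0.095]
orientation: [0.082, 0.683, 0.721, 0.087]
wrist_force: [0.1, -0.5, -0.4]
finger_gap: 0.0603
grip_force: 76.9
```

{"api": "carry_out", "payload": {
  "increments": [
    [[0,0,0,0,0,0],[0,0,0,0,0,0]]
  ]
}}

```text
clock: 19.85
tcp_pos: [0.6163, 0.1418, 0.1002]
orientation: [0.085, 0.683, 0.72, 0.09]
wrist_force: [0.7, -0.2, -1.2]
finger_gap: 0.0603
grip_force: 76.9
```

Run:
```python
from h import *
print(hnow()); 
for w in [(-.008,.02,14),(-.008,.0006,14)]: print(w,hp(*w)[0].round(4),rel(*hp(*w)))
```

```text
('h mm', [-5.82, -0.65, 62.35], 'tilt', np.float64(14.26), 'yaw', np.float64(-0.13), 'roll', np.float64(0.04))
(-0.008, 0.02, 14) [0.6142 0.1423 0.0578] [0.0013, -0.0249, 0.0812, 0.0007, -0.0, -0.0004]
(-0.008, 0.0006, 14) [0.6142 0.1423 0.0384] [0.0013, -0.0345, 0.1188, 0.0007, -0.0, -0.0004]
```

{"api": "carry_out", "payload": {
  "increments": [
    [[0.001,-0.012,0.04,0,0,0],[0.001,-0.025,0.081,0,0,0],[0.001,-0.025,0.081,0,0,0],[0.001,-0.025,0.081,0,0,0],[0.001,-0.025,0.081,0,0,0]]
  ]
}}

```text
clock: 20.48
tcp_pos: [0.6133, 0.1423, 0.0572]
orientation: [0.085, 0.683, 0.72, 0.09]
wrist_force: [-0.0, 0.7, -1.3]
finger_gap: 0.0604
grip_force: 76.9
```

Run:
```python
from h import *
print(hnow()); f,P=cloud('wrist'); print(hnow())
cv2.imwrite('pics/w10.png',f)
for w in [(-.008,.0006,14)]: print(w,rel(*hp(*w)))
```

```text
('h mm', [-8.8, 0.02, 19.37], 'tilt', np.float64(14.2), 'yaw', np.float64(-0.13), 'roll', np.float64(0.05))
('h mm', [-9.05, 0.03, 19.17], 'tilt', np.float64(14.18), 'yaw', np.float64(-0.13), 'roll', np.float64(0.04))
(-0.008, 0.0006, 14) [0.0, -0.007, 0.0366, 0.0005, -0.0, -0.0003]
```

View pics/w10.png

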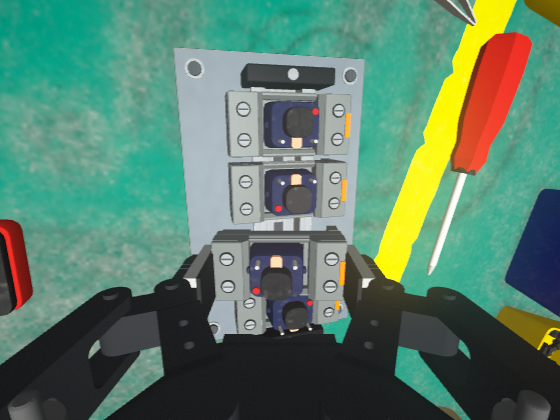

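The picture shows the holder lined up with its row on the rail, between the units at row 190 and about row 315, tab to the right. I've gone one over the picture limit by miscounting, so from here I'll use only numbers.

{"api": "carry_out", "payload": {
  "increments": [
    [[0,-0.004,0.018,0,0,0],[0,-0.007,0.034,0,0,0],[0,-0.007,0.036,0,0,0],[0,-0.007,0.036,0,0,0],[0,-0.007,0.036,0,0,0]]
  ]
}}

```text
clock: 21.15
tcp_pos: [0.6132, 0.1422, 0.0374]
orientation: [0.084, 0.683, 0.72, 0.089]
wrist_force: [0.2, -0.4, -1.2]
finger_gap: 0.06
grip_force: 77.0
```

Run:
```python
from h import *
s=env.get_state(); print(hnow(s),np.round(s['wrist_force'],1)); 
for w in [(-.004,.0006,14),(0.0003,.0006,14)]: print(w,rel(*hp(*w)))
```

```text
('h mm', [-8.99, 0.0, -0.4], 'tilt', np.float64(14.06), 'yaw', np.float64(-0.12), 'roll', np.float64(0.04)) [ 0.2 -0.4 -1.2]
(-0.004, 0.0006, 14) [0.0001, 0.0102, 0.0005, 0.0002, -0.0, -0.0003]
(0.0003, 0.0006, 14) [0.0001, 0.0185, 0.0026, 0.0002, -0.0, -0.0003]
```

{"api": "carry_out", "payload": {
  "increments": [
    [[0,0.002,-0.0015,0,0,0],[0,0.006,-0.0005,0,0,0],[0,0.01,0.0005,0,0,0],[0,0.014,0.0015,0,0,0],[0,0.014,0.0015,0,0,0]]
  ]
}}

```text
clock: 21.78
tcp_pos: [0.6202, 0.1426, 0.0382]
orientation: [0.084, 0.683, 0.72, 0.089]
wrist_force: [0.3, -0.0, -1.4]
finger_gap: 0.0604
grip_force: 77.0
```

Run:
```python
from h import *
s=env.get_state(); print(hnow(s),np.round(s['wrist_force'],1)); 
for w in [(0.0005,.0006,14)]: print(w,rel(*hp(*w)))
```

```text
('h mm', [-1.95, -0.03, 0.45], 'tilt', np.float64(14.06), 'yaw', np.float64(-0.13), 'roll', np.float64(0.04)) [ 0.3 -0.  -1.4]
(0.0005, 0.0006, 14) [0.0001, 0.0049, 0.0009, 0.0002, -0.0, -0.0003]
```

{"api": "carry_out", "payload": {
  "increments": [
    [[0,0.0025,0.0005,0,0,0],[0,0.005,0.001,0,0,0],[0,0.005,0.001,0,0,0],[0,0.005,0.001,0,0,0]]
  ]
}}

```text
clock: 22.28
tcp_pos: [0.622, 0.1427, 0.0381]
orientation: [0.084, 0.683, 0.72, 0.089]
wrist_force: [-2.3, 0.4, -1.4]
finger_gap: 0.0604
grip_force: 77.1
```

Run:
```python
from h import *
s=env.get_state(); print(hnow(s),np.round(s['wrist_force'],1)); 
for t in (10,7,4,1,0,-1): print(t,rel(*hp(0.0004,.0003,t)))
```

```text
('h mm', [-0.14, -0.0, 0.31], 'tilt', np.float64(14.0), 'yaw', np.float64(-0.12), 'roll', np.float64(0.04)) [-2.3  0.4 -1.4]
10 [0.0001, 0.0032, 0.0028, 0.0111, -0.0, -0.0003]
7 [0.0001, 0.0047, 0.0048, 0.0194, -0.0, -0.0003]
4 [0.0001, 0.0061, 0.0068, 0.0278, -0.0, -0.0003]
1 [0.0001, 0.0074, 0.009, 0.0361, -0.0001, -0.0003]
0 [0.0001, 0.0078, 0.0097, 0.0389, -0.0001, -0.0003]
-1 [0.0001, 0.0081, 0.0104, 0.0417, -0.0001, -0.0003]
```

{"api": "carry_out", "payload": {
  "increments": [
    [[0,0.0015,0.0028,0.011,0,0],[0,0.003,0.0048,0.0194,0,0],[0,0.0042,0.0068,0.0278,0,0],[0,0.0042,0.0068,0.0278,0,0],[0,0.0042,0.0068,0.0278,0,0]]
  ]
}}

```text
clock: 22.9
tcp_pos: [0.6255, 0.1429, 0.0369]
orientation: [0.024, 0.688, 0.725, 0.026]
wrist_force: [-5.2, -0.9, 7.7]
finger_gap: 0.0599
grip_force: 78.0
```

Run:
```python
from h import *
s=env.get_state(); print(hnow(s),np.round(s['wrist_force'],1),np.round(s['ft_torque'],2)); 
for t in (2,0,-1): print(t,rel(*hp(-0.0006,.000,t)))
```

```text
('h mm', [0.17, 0.0, 1.68], 'tilt', np.float64(4.08), 'yaw', np.float64(-0.11), 'roll', np.float64(0.03)) [-5.2 -0.9  7.7] [-0.08  0.92  0.05]
2 [0.0001, -0.0006, 0.0045, 0.0058, -0.0001, -0.0003]
0 [0.0001, 0.0004, 0.0058, 0.0113, -0.0001, -0.0003]
-1 [0.0001, 0.0009, 0.0065, 0.0141, -0.0001, -0.0003]
```

{"api": "carry_out", "payload": {
  "increments": [
    [[0,-0.0006,0.0045,0.006,0,0],[0,0.0002,0.006,0.0113,0,0],[0,0.0005,0.008,0.0141,0,0],[0,0.0005,0.008,0.0141,0,0],[0,0.0005,0.008,0.0141,0,0]]
  ]
}}

```text
clock: 23.52
tcp_pos: [0.6272, 0.1431, 0.0341]
orientation: [-0.005, 0.688, 0.725, -0.005]
wrist_force: [-2.5, 0.2, 11.1]
finger_gap: 0.0604
grip_force: 78.4
```

Run:
```python
from h import *
s=env.get_state(); print(hnow(s),np.round(s['wrist_force'],1),np.round(s['ft_torque'],2)); 
for t in (0,-1): print(t,rel(*hp(-0.0009,.000,t)))
```

```text
('h mm', [0.4, 0.08, 0.33], 'tilt', np.float64(-0.84), 'yaw', np.float64(-0.11), 'roll', np.float64(0.04)) [-2.5  0.2 11.1] [-0.01  0.73 -0.01]
0 [-0.0001, -0.0031, 0.0002, -0.0023, -0.0001, -0.0003]
-1 [-0.0001, -0.0025, 0.0008, 0.0004, -0.0001, -0.0003]
```

{"api": "carry_out", "payload": {
  "increments": [
    [[0,-0.001,0.005,0.002,0,0],[0,-0.001,0.01,0.004,0,0],[0,-0.001,0.01,0.004,0,0]]
  ]
}}

```text
clock: 23.9
tcp_pos: [0.6275, 0.1431, 0.0341]
orientation: [-0.013, 0.688, 0.725, -0.013]
wrist_force: [-12.7, -1.8, 36.6]
finger_gap: 0.0602
grip_force: 81.5
```

Run:
```python
from h import *
s=env.get_state(); print(hnow(s),np.round(s['wrist_force'],1),np.round(s['ft_torque'],2)); 
print(rel(*hp(-0.0005,.000,0)))
```

```text
('h mm', [0.45, 0.07, 0.71], 'tilt', np.float64(-2.07), 'yaw', np.float64(-0.1), 'roll', np.float64(0.03)) [-12.7  -1.8  36.6] [-0.43  2.37  0.  ]
[-0.0001, -0.003, 0.0002, -0.0058, -0.0001, -0.0003]
```

{"api": "carry_out", "payload": {
  "increments": [
    [[0,0.0,-0.01,-0.006,0,0],[0,0,-0.012,-0.006,0,0],[0,0,-0.012,-0.006,0,0]]
  ]
}}

```text
clock: 24.28
tcp_pos: [0.6262, 0.1431, 0.0339]
orientation: [-0.002, 0.688, 0.725, -0.001]
wrist_force: [-3.7, 0.5, 10.8]
finger_gap: 0.0603
grip_force: 78.4
```

Run:
```python
from h import *
s=env.get_state(); print(hnow(s),np.round(s['wrist_force'],1),np.round(s['ft_torque'],2));
```

```text
('h mm', [-0.41, 0.17, -0.02], 'tilt', np.float64(-0.25), 'yaw', np.float64(-0.11), 'roll', np.float64(0.05)) [-3.7  0.5 10.8] [ 0.03  0.67 -0.  ]
```

Level and seated. I'll pull up lightly to test the snap, then release.

{"api": "carry_out", "payload": {
  "increments": [
    [[0,0,-0.006,0,0,0],[0,0,-0.006,0,0,0],[0,0,-0.006,0,0,0]]
  ]
}}

```text
clock: 24.65
tcp_pos: [0.6254, 0.1428, 0.0348]
orientation: [-0.002, 0.688, 0.725, -0.002]
wrist_force: [0.3, -0.1, -1.5]
finger_gap: 0.0603
grip_force: 78.8
```

{"api": "carry_out", "payload": {
  "increments": [
    [[0,0,-0.003,0,0,0],[0,0,-0.003,0,0,0],[0,0,-0.003,0,0,0]]
  ]
}}

```text
clock: 25.02
tcp_pos: [0.6243, 0.1427, 0.0354]
orientation: [-0.003, 0.688, 0.725, -0.003]
wrist_force: [1.5, 0.4, -14.8]
finger_gap: 0.0602
grip_force: 78.7
```

Run:
```python
from h import *
s=env.get_state(); print(hnow(s),np.round(s['wrist_force'],1),np.round(s['ft_torque'],2));
```

```text
('h mm', [-2.35, -0.11, 1.58], 'tilt', np.float64(-0.49), 'yaw', np.float64(-0.12), 'roll', np.float64(0.02)) [  1.5   0.4 -14.8] [-0.01 -0.07 -0.01]
```

Pulling up with 15 N holds it on both edges, so it has snapped. I'll unload, centre it and let go.

{"api": "carry_out", "payload": {
  "increments": [
    [[0,0.0025,0.003,0,0,0],[0,0.0025,0.005,0,0,0],[0,0.0025,0.005,0,0,0]]
  ]
}}

```text
clock: 25.4
tcp_pos: [0.6269, 0.143, 0.0351]
orientation: [-0.002, 0.688, 0.725, -0.002]
wrist_force: [-0.7, -0.3, -6.0]
finger_gap: 0.0603
grip_force: 79.8
```

{"api": "carry_out", "payload": {
  "increments": [
    [[0,0,0,0,0,0],[0,0,0,0,0,0],[0,0,0,0,0,0]]
  ],
  "jaw": 0.08
}}

```text
clock: 25.78
tcp_pos: [0.6278, 0.143, 0.0356]
orientation: [-0.001, 0.688, 0.725, -0.001]
wrist_force: [0.7, -1.1, 0.8]
finger_gap: 0.0787
grip_force: 0.0
```

{"api": "carry_out", "payload": {
  "increments": [
    [[0,0,-0.06,0,0,0],[0,0,-0.14,0,0,0],[-0.07,0,-0.25,0,0,0],[-0.14,0,-0.35,0,0,0],[-0.14,0,-0.35,0,0,0]]
  ]
}}

```text
clock: 26.4
tcp_pos: [0.6347, 0.0707, 0.2155]
orientation: [0.002, 0.69, 0.724, 0.002]
wrist_force: [-0.4, -0.2, -0.5]
finger_gap: 0.0783
grip_force: 0.0
```

{"api": "carry_out", "payload": {
  "increments": [
    [[0,0,0,0,0,0],[0,0,0,0,0,0]]
  ]
}}

```text
clock: 26.65
tcp_pos: [0.6304, 0.0737, 0.2077]
orientation: [-0.003, 0.688, 0.726, -0.003]
wrist_force: [0.7, 0.1, 0.0]
finger_gap: 0.0788
grip_force: 0.0
```

Run:
```python
from h import *
f,P=cloud('wrist'); R,p=Rt(); print(p); np.save('pics/w11.npy',P); cv2.imwrite('pics/w11.png',f); z=P[...,2]
a=np.radians(3.05); ex=np.array([np.cos(a),np.sin(a)]); ey=np.array([-np.sin(a),np.cos(a)]); c=np.array([.6254,.1612])
U=(P[...,:2]-c)@ex; V=(P[...,:2]-c)@ey
n=(z>.032)&(z<.038)&(abs(U)<.034)&(abs(U)>.0145)
for lo,hi in [(-.066,-.036),(-.033,-.002),(.003,.0335),(.036,.066)]:
    m=n&(V>lo)&(V<hi); l=m&(U<-.018); r=m&(U>.018)
    d=(abs(U)<.012)&(V>lo)&(V<hi)&(z>.035)&(z<.06)
    print(m.sum(),np.percentile(U[m],[.5,99.5]).round(4),np.percentile(V[m],[1,99]).round(4),'near/far z',np.median(z[l]).round(4),np.median(z[r]).round(4),'coil block/dome',np.percentile(z[d],[30,95]).round(4))
s=env.get_state(); print(np.round(s['wrist_force'],1),s['finger_gap'],s['clock'])
```

```text
[0.63039064 0.07373325 0.20767355]
938 [-0.0306  0.0306] [-0.0659 -0.0369] near/far z 0.0348 0.0349 coil block/dome [0.04  0.048]
980 [-0.0301  0.0314] [-0.0301 -0.0027] near/far z 0.0348 0.035 coil block/dome [0.0401 0.048 ]
1079 [-0.0307  0.0307] [0.0036 0.0312] near/far z 0.0348 0.0349 coil block/dome [0.0401 0.0481]
1259 [-0.0307  0.0308] [0.0363 0.0655] near/far z 0.0348 0.0348 coil block/dome [0.04  0.048]
[-0.8 -0.6 -0.2] 0.07888273052031233 26.7
```

Our unit matches its neighbours: same heights to 0.2 mm, about 0.6 mm off across the rail, and the coil block and dome heights equal theirs. Handing in.

```bash
python3 -c "
from workcell import env
print(env.hand_in())"
```

```text
the job is handed in; nothing more can be done
None
```

The job is handed in and no verdict came back: by my last measurements the coil is home in the holder, and the unit is clipped on level in the gap with its tab on the far side, matching its neighbours. I went over the picture rules: 11 viewed instead of 10, and one was larger than 800 x 600.

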